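# Refit the hotplate's control knob and turn it off

### The job

The control knob of the hotplate was taken off for cleaning and stands on the bench. Put it back on the bare D-shaped spindle, flat to flat, and press it straight down until it snaps fully home; then turn it so that its nose points at the long off mark on the dial, and let go. Leave the jar, mortar and beaker where they are.

Things in the scene. Friction and masses are not known exactly. Their poses are not given: they have to be found in the camera images.
- knob_grip (a point): centre of the loose black knob's grip bar, on the knob's axis, 45 mm above its underside. Bar 18 mm wide, 66 mm long, 30 mm high (30 to 60 mm above the underside), on a round skirt 64 mm across, 30 mm high; 90 g. The knob stands bore down. z up; x along the bar to its narrowed nose (the pointer: 36 mm from the axis, white line on top; the blunt end is 30 mm from it)
- knob_bore (a point): centre of the mouth of the knob's bore, on the knob's axis in its underside; axes as knob_grip. The bore is D-shaped, 19 mm across, its flat on the nose (+x) side 4.1 mm from the axis, 26 mm deep, with a 2.5 mm chamfer at the mouth (1.2 mm on the flat). It enters one way round only, the flats parallel within about 8 degrees
- knob_nose (a point): tip of the knob's nose: 36 mm from the knob's axis along the knob's +x, 45 mm above its underside
- spindle_seat (a point): on the axis of the hotplate's bare steel D-spindle, at the top of the fixed steel collar (40 mm across) on which the knob's underside rests when fully home (knob_grip is then 45 mm above this point). z up; x points to the spindle's flat and turns with it. Two sprung balls at its sides resist the lip in the bore with some 5 to 12 N from 15 mm above home, then snap behind it and draw the knob down the last 3 mm
- spindle_top (a point): centre of the D-spindle's top end, 24 mm above spindle_seat, axes the same. The spindle is 18 mm across with its flat (the side to +x) 3.5 mm from the axis; its top 3 mm are slightly narrower
- spindle (a joint): turn of the spindle in its friction bearing (0.12 N m; stays where it is left): 0 when its flat, and so the nose of a fitted knob, points at the off mark; grows clockwise seen from above. Turns from -0.5 to 2.6 rad, without a stop at the off mark. It starts 0.7 to 1.5 rad clockwise of off, so it is turned back anticlockwise
- off_mark (a point): middle of the long off mark, a 13 mm black bar on the dial, 45 mm from the spindle's axis, on the deck on the side towards the heating plate. x runs from the spindle's axis through the mark, z up. The other dial marks are small round dots
- hotplate: white hotplate, 300 mm along its x, 200 mm wide, fixed; origin under its centre, x away from the robot. Its control deck (near part) is 70 mm high, with the spindle 95 mm from the centre to -x; its heating plate, behind the spindle, is 90 mm high
- jar: lidded white jar, 68 mm across, 85 mm high; origin under its centre; leave alone
- mortar: white mortar bowl, 96 mm across, 60 mm high; origin under its centre; leave alone
- beaker: glass beaker, 70 mm across, 80 mm high; origin under its centre; leave alone
Things that resemble listed ones, but are neither listed nor needed, are in the scene too. Of the things shaped like the part that bears knob_grip, the black one is meant.

How it is judged:
By the outcome, as a careful person would: the job done as asked, in the order asked, and still so for the second after the job is handed in, with the robot touching nothing.
It also fails if it takes over 58 s, if anything falls off the work surface, if the arm or the gripper's body presses on something with over 40 N, if the wrist force passes 120 N, or if a joint passes its speed limit or range.

### The arm

A 7-joint arm with a two-finger parallel gripper is mounted at the origin on the work surface. World frame = base frame: x ahead of the robot, y to its left, z up, the work surface at z = 0. Lengths are in m, angles in rad, forces in N, time in s.
With the tool pointing down it reaches from about 0.425 to 0.875 m from the base axis. Payload 4.7 kg.
Tool frame: the origin (TCP) lies at the very end of the fingers, on their centre line; the grasp point (between the pads) lies 19 mm behind it (grip_point_offset is the distance from the TCP to the grasp point, in m); x points along the fingers, z is the direction in which the jaws open and shut, and the axes are right-handed (so a half turn about x gives the same grasp; the last joint's range is limited). The gripper opens to 87 mm and grips with 3 to 60 N. Pads are 19 mm wide; open, the fingers measure 117 mm over their backs; the gripper's body (75 mm by 190 mm) begins 51 mm behind the grasp point.
Start: joints at [-1.331, 0.321, -0.07, 1.45, 0.023, 1.371, -0.057], TCP at [0.146, 0.634, 0.223] pointing down, gripper open.
Joint ranges: [-2.86, 2.86], [-0.3, 2.09], [-1.38, 1.24], [0.06, 2.45], [-1.56, 4.7], [0.09, 2.05], [-2.69, 2.69]. Speed limits (rad/s): [2.57, 2.57, 3.14, 3.14, 3.14, 3.14, 3.14].

### API

Orientations are given as a rotation vector (axis times angle).
In Python, from bench import get_state, get_image, calibration, close_job, grip_point_offset gives the robot as it stands.
- The arm moves only by the tool play_rows, never from a script. Its argument "targets" is a list of rows, each an object with "claw": the closure, from 0 (fully open) to 1 (shut); "linear": the shift along the tool's x, y, z as a fraction of full scale, a list of three; "rotation": the turn, a rotation vector about the tool's x, y, z as a fraction of full scale, a list of three. In form: [{"claw": claw, "linear": [x, y, z], "rotation": [wx, wy, wz]}, ...]. A call has 1 to 10 rows; each row shifts and turns the pose as measured when the row begins, along the tool's axes as they then stand; what a row does not reach is not made up. Full scale, the value 1, is 2.5 cm for a shift and 90 degrees for a turn. A row lasts 1/12 s, in which the tool goes at most 41.7 mm and 7.16 degrees, less where a joint would pass 70% of its speed; a pose out of reach is approached as far as the arm can. A call with a number of a shift or a turn outside -1 to 1 is refused whole. A call with a gripper value outside its range is refused whole. The fingers move at their own pace and stop on an object; "newtons" is the grip in N (left out, the last holds). Time passes only in rows, so rows that do not move let the fingers close. It gives the time, the measured TCP pose, the force and the opening at its end, in the units of the state.
- get_state(): the state, without advancing time (a new reading comes with each control period).
- get_image(name): name is "side" or "top" or "wrist"; returns the picture (480x640x3 uint8, blue, green, red); there is no depth.
- calibration(name): a dict with "fx", "fy", "cx", "cy" (pixels), "rvec" (rotation vector, rad) and "tvec" (3), from world to camera coordinates, as OpenCV has them; the wrist camera has in their place "hand_eye" (4x4, takes a point from camera to tool coordinates, whose origin is the TCP and whose axes are the tool frame's). Camera axes: x right, y down, z forward; pixel columns grow to the right and rows downward; lengths in m; the calibration is good to about 2 mm. A picture is of the moment at which its call begins: read the wrist's pose just before it. calibration takes no time and is no camera call.
- close_job(): hands the job in, once; it reports no verdict.
The state is a dict: "time": time; "joint_positions": joint angles; "qd": joint speeds; "joint_torque": joint torques, N m; "position": TCP position; "tool_rot": TCP orientation; "ft_force": force on the tool from outside, world axes, zero at the start; "torque": the same for the moment, N m; "grip_width": opening from 0.0 (shut) to 1.0 (fully open).
Only numpy, scipy, OpenCV 4.12 (cv2) and the standard library are available. Lean on these libraries where they do the work, as an engineer would, in place of code of your own. Each camera call takes 0.05 s, during which the arm holds its last target. There are 200 camera calls.

## Working session

There is one attempt and no reset: what is moved stays moved. The work goes in short steps, Python scripts to look and compute and a tool call to move; the robot and the scene stay as the last step left them, time stands still between calls to the robot, and variables do not carry over. Pictures are saved under pics/ and viewed, about 8 in all and at most 12, crops included, and the job is handed in when it is done.

Besides the shell and the picture viewer there is one more tool, called after "Call:" as name([rows], argument=value, ...), one row to a line, values as JSON. play_rows: Moves the arm, as the interface text tells. Shift numbers are shares of 2.5 cm and turn numbers shares of 90 degrees, none past 1 either way. Its arguments: {"type":"object","properties":{"targets":{"type":"array"},"newtons":{"type":"number"}},"required":["targets"]}

```bash
ls; mkdir -p pics; cat > h.py <<'E'
import numpy as np, cv2
from bench import *
from scipy.spatial.transform import Rotation as R
def cam(n):
    c=calibration(n); K=np.array([[c['fx'],0,c['cx']],[0,c['fy'],c['cy']],[0,0,1]])
    if 'hand_eye' in c:
        s=get_state(); T=np.eye(4); T[:3,:3]=R.from_rotvec(s['tool_rot']).as_matrix(); T[:3,3]=s['position']
        M=T@np.array(c['hand_eye']); return K,M[:3,:3],M[:3,3]
    r=R.from_rotvec(np.ravel(c['rvec'])).as_matrix(); return K,r.T,-r.T@np.ravel(c['tvec'])
def ray(C,uv,z):
    K,r,o=C; d=r@np.linalg.inv(K)@np.array([uv[0],uv[1],1.]); return o+d*(z-o[2])/d[2]
def proj(C,p):
    K,r,o=C; q=K@(r.T@(np.array(p)-o)); return q[:2]/q[2]
E
python3 - <<'E'
from h import *
for n in ('top','side','wrist'): cv2.imwrite(f'pics/{n}0.png',get_image(n)); C=cam(n); print(n,C[2].round(3),C[0][0,0])
s=get_state();print(s, grip_point_offset, R.from_rotvec(s['tool_rot']).as_matrix().round(3))
E
```

```text
pics
top [ 0.462 -0.005  1.2  ] 579.9638719302868
side [0.349 0.455 0.703] 489.86090928438523
wrist [0.068 0.652 0.384] 354.02258027262445
{'time': 0.15, 'joint_positions': array([-1.33090605,  0.32164176, -0.07011668,  1.45140908,  0.0226257 ,
        1.37079576, -0.05690426]), 'qd': array([-1.61662572e-03, -1.67689197e-03, -2.01021848e-03, -4.63329686e-03,
        2.72180927e-03, -7.64843356e-05,  2.45938404e-04]), 'joint_torque': array([-7.70051611e-05, -4.91798043e+01, -4.04511122e-01, -3.12875104e+01,
       -6.38771988e-02,  4.05333086e-02,  1.03789196e-04]), 'position': array([0.14545988, 0.63308014, 0.22171296]), 'tool_rot': array([-1.04230795,  1.30866695,  1.04065042]), 'ft_force': array([-0.16516954,  0.52419617,  0.55944021]), 'torque': array([-0.07091213, -0.02667511, -0.00316427]), 'grip_width': 1.001563919622926} 0.0187 [[-0.    -0.975  0.224]
 [-0.001  0.224  0.975]
 [-1.    -0.    -0.001]]
```

View pics/top0.png

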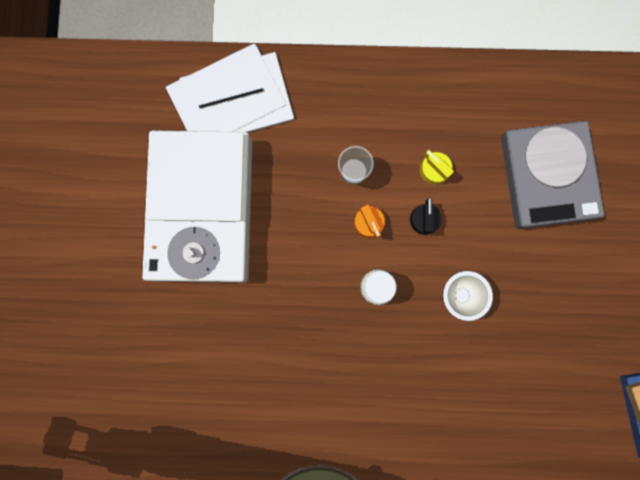

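View pics/side0.png

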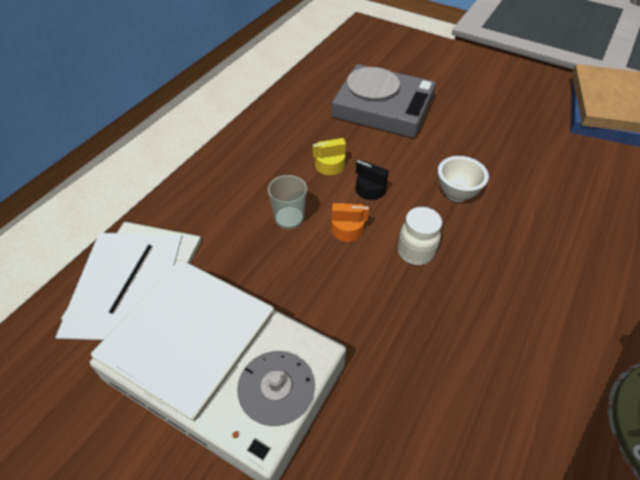

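Three knobs show in the top view: yellow (437,167), orange (370,221) and black (425,218). The black one is the one meant. The hotplate dial is at (194,253), with its long mark at about (195,231). Next I measure and make one enlarged crop.

```bash
python3 - <<'E'
from h import *
C=cam('top'); im=cv2.imread('pics/top0.png')
a=cv2.resize(im[185:255,385:465],(400,350),interpolation=cv2.INTER_CUBIC)
b=cv2.resize(im[218:288,154:234],(400,350),interpolation=cv2.INTER_CUBIC)
cv2.imwrite('pics/crop1.png',np.hstack([a,b]))
hsv=cv2.cvtColor(im,cv2.COLOR_BGR2HSV)
m=(im.max(2)<45).astype(np.uint8); m[:, :395]=0;m[:,455:]=0;m[:190]=0;m[250:]=0
M=cv2.moments(m,True); print('blackblob',M['m10']/M['m00'],M['m01']/M['m00'],M['m00'])
for uv,z in [((425,219),.03),((430,200),.06),((429,213),.06),((194,253),.094),((195,231),.07),((356,165),.08),((379,287),.085),((468,296),.06),((370,221),.05),((437,167),.05)]: print(uv,ray(C,uv,z).round(4))
E
```

```text
blackblob 425.7062600321027 219.41091492776886 623.0
(425, 219) [ 0.6097 -0.1975  0.03  ]
(430, 200) [ 0.6442 -0.2022  0.06  ]
(429, 213) [ 0.6181 -0.2004  0.06  ]
(194, 253) [0.5243 0.2533 0.094 ]
(195, 231) [0.5689 0.2592 0.07  ]
(356, 165) [ 0.7067 -0.053   0.08  ]
(379, 287) [ 0.4696 -0.1019  0.085 ]
(468, 296) [ 0.4571 -0.2775  0.06  ]
(370, 221) [ 0.6003 -0.0847  0.05  ]
(437, 167) [ 0.7134 -0.2174  0.05  ]
```

View pics/crop1.png

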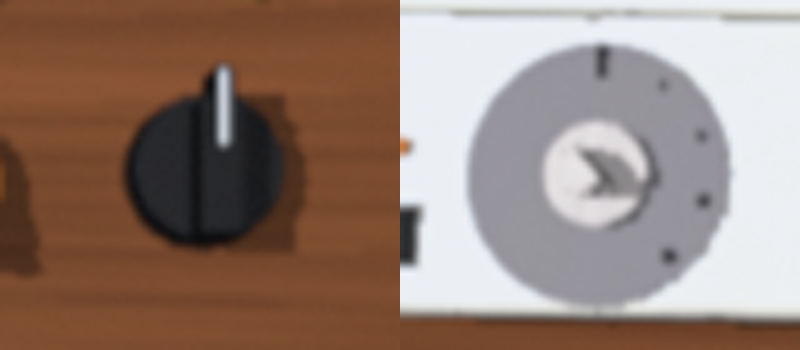

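The crop shows the black knob with its white nose line pointing up, i.e. away from the robot. The dial's off bar is at (194.5,230), the dots run clockwise from it, and the spindle flat lies roughly right or lower right. I go above the spindle first for a close look on the way.

```bash
cat >> h.py <<'E'
def plan(x,y,z,yaw=None):
    "tool-frame total shift (units of 25mm) now; yaw = azimuth deg wanted of tool z"
    s=get_state(); r=R.from_rotvec(s['tool_rot']).as_matrix(); d=np.array([x,y,z])-s['position']
    az=np.degrees(np.arctan2(r[1,2],r[0,2])); u=r.T@d/.025
    print('t',round(s['time'],2),'pos',s['position'].round(4),'az',az.round(2),'tilt',(r[:2,0]).round(4),'units',u.round(2),'F',s['ft_force'].round(1),'grip',round(s['grip_width'],3))
    if yaw is not None:
        w=-((yaw-az+180)%360-180)/90
        lev=np.cross(r[:,0],[0,0,-1]); print('turn x frac',w.round(3),'level corr frac (tool)',(r.T@lev*180/np.pi/90).round(4))
E
python3 - <<'E'
from h import *
h=np.array(calibration('wrist')['hand_eye']);print(h.round(3))
C=cam('top')
print('nose dir',ray(C,(429.8,198.6),.06)-ray(C,(428.4,214),.06))
plan(.52,.25,.24,90)
E
```

```text
[[ 0.001 -0.293  0.956 -0.162]
 [-0.    -0.956 -0.293  0.08 ]
 [ 1.     0.    -0.001  0.001]
 [ 0.     0.     0.     1.   ]]
nose dir [ 0.03089658 -0.00252312  0.        ]
t 0.15 pos [0.1455 0.6331 0.2217] az 77.07 tilt [-0.0002 -0.0014] units [ -0.71 -18.03 -11.58] F [-0.2  0.5  0.6] grip 1.002
turn x frac -0.144 level corr frac (tool) [ 0.     -0.0009  0.0001]
```

Call:
play_rows([
  {"claw": 0, "linear": [0, -0.5, -0.3], "rotation": [0, 0, 0]},
  {"claw": 0, "linear": [-0.05, -1, -0.64], "rotation": [0, 0, 0]},
  {"claw": 0, "linear": [-0.05, -1, -0.64], "rotation": [0, 0, 0]},
  {"claw": 0, "linear": [-0.05, -1, -0.64], "rotation": [0, 0, 0]},
  {"claw": 0, "linear": [-0.05, -1, -0.64], "rotation": [0, 0, 0]},
  {"claw": 0, "linear": [-0.05, -1, -0.64], "rotation": [0, 0, 0]},
  {"claw": 0, "linear": [-0.05, -1, -0.64], "rotation": [0, 0, 0]},
  {"claw": 0, "linear": [-0.05, -1, -0.64], "rotation": [0, 0, 0]},
  {"claw": 0, "linear": [-0.05, -1, -0.64], "rotation": [0, 0, 0]},
  {"claw": 0, "linear": [0, 0, 0], "rotation": [0, 0, 0]},
])

```text
time: 0.98
position: [0.3334, 0.4358, 0.228]
tool_rot: [-1.048, 1.315, 1.038]
ft_force: [1.1, -1.1, 0.1]
grip_width: 1.002
```

```bash
python3 -c "
from h import *
plan(.52,.25,.24,90)"
```

```text
t 0.98 pos [0.3334 0.4358 0.228 ] az 77.09 tilt [-0.0022 -0.0098] units [-0.43 -8.94 -5.58] F [ 1.1 -1.1  0.1] grip 1.002
turn x frac -0.143 level corr frac (tool) [ 0.     -0.0064 -0.    ]
```

Tracking is good: 8.5 units were commanded and about 9 were made.

Call:
play_rows([
  {"claw": 0, "linear": [-0.05, -1, -0.62], "rotation": [0, 0, 0]},
  {"claw": 0, "linear": [-0.05, -1, -0.62], "rotation": [0, 0, 0]},
  {"claw": 0, "linear": [-0.05, -1, -0.62], "rotation": [0, 0, 0]},
  {"claw": 0, "linear": [-0.05, -1, -0.62], "rotation": [0, 0, 0]},
  {"claw": 0, "linear": [-0.05, -1, -0.62], "rotation": [0, 0, 0]},
  {"claw": 0, "linear": [-0.05, -1, -0.62], "rotation": [0, 0, 0]},
  {"claw": 0, "linear": [-0.05, -1, -0.62], "rotation": [0, 0, 0]},
  {"claw": 0, "linear": [-0.05, -1, -0.62], "rotation": [0, 0, 0]},
  {"claw": 0, "linear": [-0.05, -0.7, -0.45], "rotation": [0, 0, 0]},
  {"claw": 0, "linear": [0, 0, 0], "rotation": [0, 0, 0]},
])

```text
time: 1.82
position: [0.5239, 0.232, 0.2396]
tool_rot: [-1.042, 1.323, 1.029]
ft_force: [-0.2, 0.0, -0.1]
grip_width: 1.0
```

Call:
play_rows([
  {"claw": 0, "linear": [0, 0, 0], "rotation": [-0.07, 0, 0]},
  {"claw": 0, "linear": [0, 0, 0], "rotation": [-0.06, 0, 0]},
  {"claw": 0, "linear": [0, 0, 0], "rotation": [0, 0, 0]},
  {"claw": 0, "linear": [0, 0, 0], "rotation": [0, 0, 0]},
])

```text
time: 2.15
position: [0.524, 0.2267, 0.2387]
tool_rot: [-1.192, 1.239, 1.183]
ft_force: [-0.2, 0.3, -0.4]
grip_width: 0.997
```

```bash
python3 - <<'E'
from h import *
plan(.52,.25,.24,90)
C=cam('wrist'); im=get_image('wrist'); cv2.imwrite('pics/w1.png',im); np.savez('w1.npz',K=C[0],r=C[1],o=C[2])
print(proj(C,(.5243,.2533,.096)))
E
```

```text
t 2.15 pos [0.524  0.2267 0.2387] az 88.09 tilt [-0.0064 -0.0136] units [-0.06  0.19  0.93] F [-0.2  0.3 -0.4] grip 0.997
turn x frac -0.021 level corr frac (tool) [ 0.     -0.0088 -0.0038]
[346.70818714 228.8738757 ]
```

View pics/w1.png

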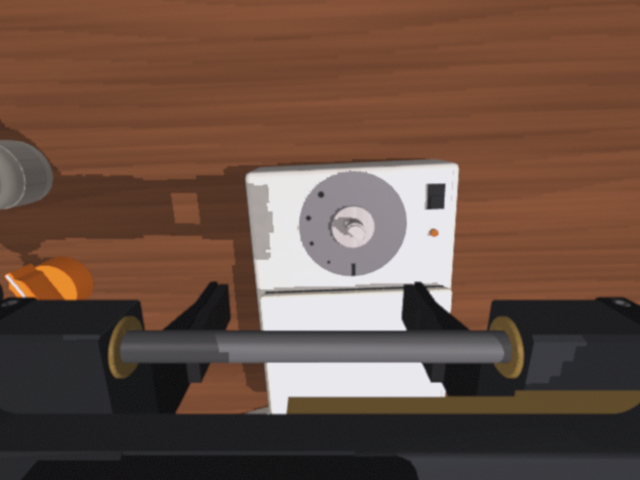

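Wrist view: off mark at (353,269), spindle near (352,228) with the flat still unclear. I lower for a closer look.

Call:
play_rows([
  {"claw": 0, "linear": [0.5, -0.45, 0.25], "rotation": [0, -0.003, -0.002]},
  {"claw": 0, "linear": [0.6, -0.45, 0.25], "rotation": [-0.02, -0.003, -0.002]},
  {"claw": 0, "linear": [0.6, -0.45, 0.25], "rotation": [0, -0.003, 0]},
  {"claw": 0, "linear": [0.6, -0.45, 0.25], "rotation": [0, 0, 0]},
  {"claw": 0, "linear": [0.5, 0, 0], "rotation": [0, 0, 0]},
  {"claw": 0, "linear": [0, 0, 0], "rotation": [0, 0, 0]},
  {"claw": 0, "linear": [0, 0, 0], "rotation": [0, 0, 0]},
])

```text
time: 2.78
position: [0.5681, 0.2547, 0.167]
tool_rot: [-1.201, 1.21, 1.205]
ft_force: [0.6, 0.0, 0.7]
grip_width: 1.0
```

```bash
python3 - <<'E'
from h import *
plan(.57,.253,.165,90)
C=cam('wrist'); im=get_image('wrist'); cv2.imwrite('pics/w2.png',im); np.savez('w2.npz',K=C[0],r=C[1],o=C[2])
p=proj(C,(.5243,.2533,.096)); print(p,C[2]); u,v=p.astype(int); u0,v0=max(u-80,0),max(v-70,0); print(u0,v0)
cv2.imwrite('pics/w2c.png',cv2.resize(im[v0:v0+140,u0:u0+160],None,fx=4,fy=4,interpolation=cv2.INTER_CUBIC))
E
```

```text
t 2.78 pos [0.5681 0.2547 0.167 ] az 89.55 tilt [0.0005 0.0041] units [ 0.08 -0.08 -0.07] F [0.6 0.  0.7] grip 1.0
turn x frac -0.005 level corr frac (tool) [0.     0.0026 0.0003]
[311.0658481  191.79236609] [0.48800384 0.25575287 0.32884281]
231 121
```

View pics/w2c.png

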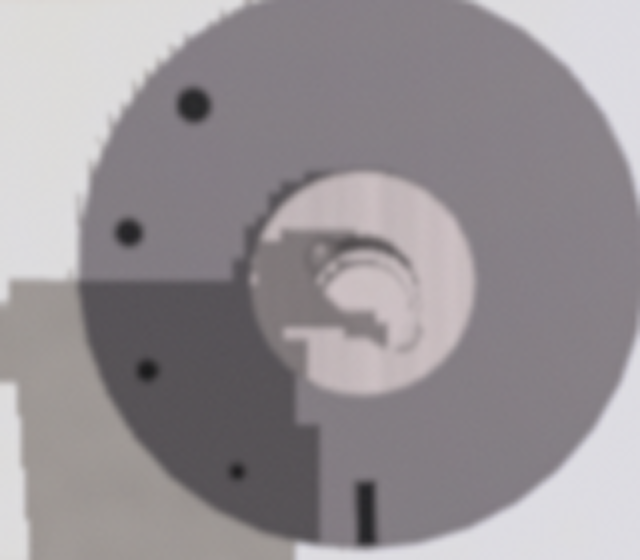

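The off bar is at crop (366,513) and the collar centre at crop (362,283). The spindle flat faces lower left, so I enlarge it.

```bash
python3 - <<'E'
from h import *
im=cv2.imread('pics/w2.png')
u0,v0=231+70,121+50
c=im[v0:v0+45,u0:u0+45]
g=cv2.cvtColor(c,cv2.COLOR_BGR2GRAY); g=cv2.createCLAHE(4,(2,2)).apply(g)
cv2.imwrite('pics/w2d.png',cv2.resize(g,(585,585),interpolation=cv2.INTER_CUBIC))
d=np.load('w2.npz');C=(d['K'],d['r'],d['o'])
# collar, dial ellipse
hsv=cv2.cvtColor(im,cv2.COLOR_BGR2HSV)
print('collar',ray(C,(231+362/4,121+283/4),.077).round(4),'r/px',np.linalg.norm(ray(C,(231+474/4,190),.077)-ray(C,(231+250/4,190),.077)))
print('off',ray(C,(231+366/4,121+513/4),.070).round(4))
E
```

```text
collar [0.5273 0.2605 0.077 ] r/px 0.039855442734815526
off [0.5727 0.2613 0.07  ]
```

View pics/w2d.png

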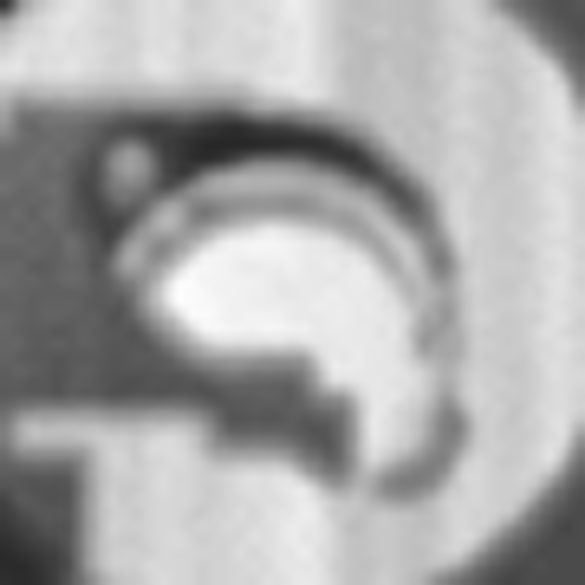

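The flat's edge runs from about (145,300) to (385,475), facing lower left, about 40° clockwise of off. The gripper's shadow muddles it, so I slide to -y (my way onward) and look again without the shadow.

Call:
play_rows([
  {"claw": 0, "linear": [0, 0, -0.6], "rotation": [0, 0, 0]},
  {"claw": 0, "linear": [0, 0, -0.7], "rotation": [0, 0, 0]},
  {"claw": 0, "linear": [0, 0, -0.7], "rotation": [0, 0, 0]},
  {"claw": 0, "linear": [0, 0, -0.4], "rotation": [0, 0, 0]},
  {"claw": 0, "linear": [0, 0, 0], "rotation": [0, 0, 0]},
  {"claw": 0, "linear": [0, 0, 0], "rotation": [0, 0, 0]},
])

```text
time: 3.33
position: [0.5668, 0.1887, 0.1723]
tool_rot: [-1.2, 1.204, 1.202]
ft_force: [-0.7, 1.3, 0.6]
grip_width: 0.999
```

```bash
python3 - <<'E'
from h import *
plan(.57,.195,.165,90)
C=cam('wrist'); im=get_image('wrist'); cv2.imwrite('pics/w3.png',im); np.savez('w3.npz',K=C[0],r=C[1],o=C[2])
u,v=proj(C,(.5273,.2605,.096)).astype(int); print(u-30,v-27)
cv2.imwrite('pics/w3c.png',cv2.resize(im[v-27:v+28,u-30:u+30],None,fx=12,fy=10.9,interpolation=cv2.INTER_CUBIC))
E
```

```text
t 3.33 pos [0.5668 0.1887 0.1723] az 89.47 tilt [0.0056 0.0073] units [ 0.29 -0.12  0.25] F [-0.7  1.3  0.6] grip 0.999
turn x frac -0.006 level corr frac (tool) [0.     0.0047 0.0035]
388 168
```

View pics/w3c.png

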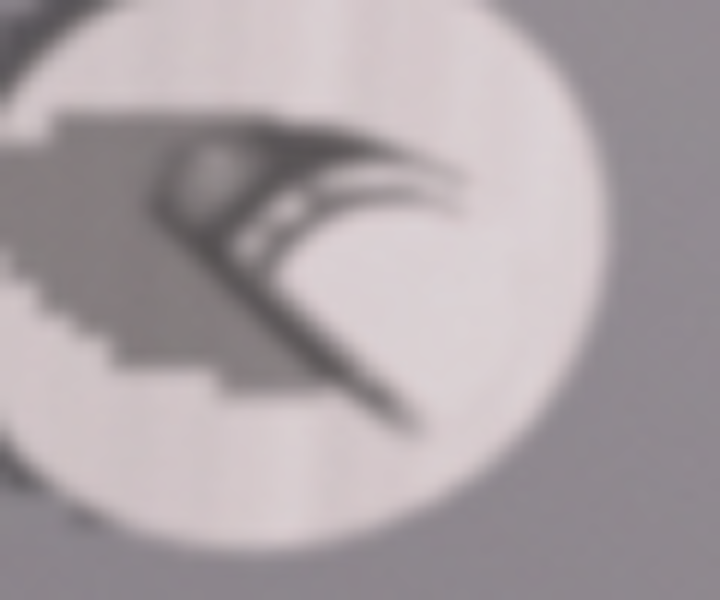

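The flat now shows clearly: its top edge runs from (268,280) to (422,425) in the crop. I compute its azimuth and triangulate the collar centre from two views.

```bash
python3 - <<'E'
from h import *
Cs={};P={}
for k,guess in(('w2',(321,191)),('w3',(388+24,168+25))):
    d=np.load(k+'.npz');C=Cs[k]=(d['K'],d['r'],d['o'])
    im=cv2.imread(f'pics/{k}.png'); p=proj(C,(.5273,.2605,.077))
    hsv=cv2.cvtColor(im,cv2.COLOR_BGR2HSV).astype(int)
    # radial edge: collar (light) -> dial (gray)
    g=cv2.GaussianBlur(cv2.cvtColor(im,cv2.COLOR_BGR2GRAY),(0,0),.7).astype(np.float32)
    pts=[]
    for a in np.radians(np.arange(-80,100,4)):
        rr=np.arange(22,36,.25); x=(p[0]+rr*np.cos(a)).astype(np.float32)[None]; y=(p[1]+rr*np.sin(a)).astype(np.float32)[None]
        q=cv2.remap(g,x,y,cv2.INTER_LINEAR)[0]; i=np.argmin(np.gradient(q))
        if np.gradient(q)[i]<-4: pts.append((x[0,i],y[0,i]))
    w=np.array([ray(C,t,.076)[:2] for t in pts])
    # circle fit in world plane with outlier cut
    for _ in range(3):
        A=np.c_[2*w,np.ones(len(w))]; s=np.linalg.lstsq(A,(w**2).sum(1),rcond=None)[0]; r=np.sqrt(s[2]+s[0]**2+s[1]**2)
        e=abs(np.hypot(*(w-s[:2]).T)-r); w=w[e<max(2*np.median(e),.0004)]
    P[k]=s[:2]; print(k,p.round(1),len(w),s[:2].round(4),'r',r.round(4))
C=Cs['w3']; f=lambda x,y:(388+x/12,168+y/10.9)
a,b=[ray(C,f(*t),.1) for t in((268,280),(422,425))]; v=b-a
print('flat normal az',np.degrees(np.arctan2(v[1],v[0]))-90,a,b)
d=np.load('w2.npz');C=Cs['w2'];o=ray(C,(231+366/4,121+513/4),.07)
for k in P: print('off az',np.degrees(np.arctan2(*(o[:2]-P[k])[::-1])))
# off bar own direction
print(ray(C,(231+366/4,121+545/4),.07)-ray(C,(231+366/4,121+483/4),.07))
E
```

```text
w2 [321.4 191.8] 43 [0.5277 0.2606] r 0.0197
w3 [411.4 190.7] 43 [0.5277 0.2603] r 0.0199
flat normal az -44.38236781649358 [0.52556903 0.25354435 0.1       ] [0.53464315 0.26281624 0.1       ]
off az 0.8636893761486228
off az 1.2266711200351323
[ 1.25474536e-02 -2.74349708e-05  0.00000000e+00]
```

Call:
play_rows([
  {"claw": 0, "linear": [0, -0.1, -0.7], "rotation": [0, 0.002, 0.002]},
  {"claw": 0, "linear": [0, -0.1, -1], "rotation": [0, 0.002, 0.002]},
  {"claw": 0, "linear": [0, -0.1, -1], "rotation": [0, 0, 0]},
  {"claw": 0, "linear": [0, -0.1, -1], "rotation": [0, 0, 0]},
  {"claw": 0, "linear": [0, -0.1, -1], "rotation": [0, 0, 0]},
  {"claw": 0, "linear": [0, -0.1, -1], "rotation": [0, 0, 0]},
  {"claw": 0, "linear": [0, -0.1, -1], "rotation": [0, 0, 0]},
  {"claw": 0, "linear": [0, -0.1, -1], "rotation": [0, 0, 0]},
  {"claw": 0, "linear": [0, -0.1, -1], "rotation": [0, 0, 0]},
  {"claw": 0, "linear": [0, -0.1, -1], "rotation": [0, 0, 0]},
])

```text
time: 4.22
position: [0.5946, -0.0417, 0.173]
tool_rot: [-1.218, 1.188, 1.227]
ft_force: [0.3, 0.1, 0.2]
grip_width: 0.997
```

Call:
play_rows([
  {"claw": 0, "linear": [0, -0.1, -1], "rotation": [0, 0, 0]},
  {"claw": 0, "linear": [0, -0.1, -1], "rotation": [0, 0, 0]},
  {"claw": 0, "linear": [0, -0.1, -1], "rotation": [0, 0, 0]},
  {"claw": 0, "linear": [0, -0.1, -0.9], "rotation": [0, 0, 0]},
  {"claw": 0, "linear": [0, -0.1, -0.8], "rotation": [0, 0, 0]},
  {"claw": 0, "linear": [0, 0, 0], "rotation": [0, 0, 0]},
  {"claw": 0, "linear": [0, 0, 0], "rotation": [0, 0, 0]},
])

```text
time: 4.8
position: [0.6133, -0.1643, 0.1727]
tool_rot: [-1.222, 1.185, 1.225]
ft_force: [1.0, 0.9, -0.6]
grip_width: 1.0
```

```bash
python3 - <<'E'
from h import *
plan(.61,-.199,.17,85)
C=cam('wrist'); im=get_image('wrist'); cv2.imwrite('pics/k1.png',im); np.savez('k1.npz',K=C[0],r=C[1],o=C[2])
print(proj(C,(.61,-.1985,.05)),C[2])
E
```

```text
t 4.8 pos [ 0.6133 -0.1643  0.1727] az 91.3 tilt [0.0073 0.0102] units [ 0.09  0.16 -1.39] F [ 1.   0.9 -0.6] grip 1.0
turn x frac 0.07 level corr frac (tool) [0.     0.0064 0.0048]
[271.87195677 228.79872398] [ 0.53216412 -0.16665594  0.33401685]
```

View pics/k1.png

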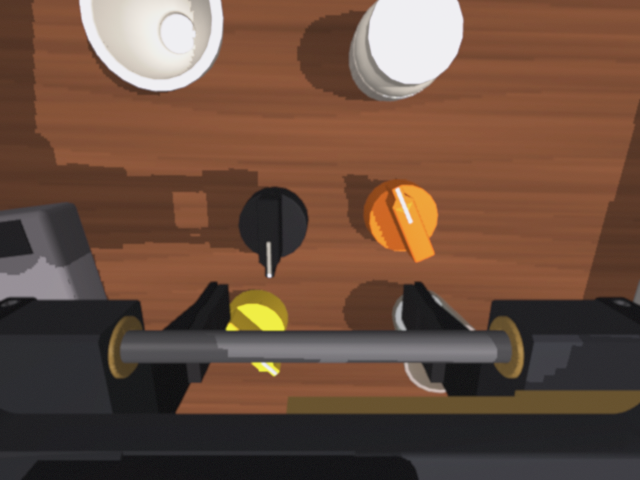

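The black knob is at (273,222) with its white nose line from about (268,243) to (269,276). The orange one (400,215) and yellow one (258,330) are decoys.

```bash
python3 - <<'E'
from h import *
d=np.load('k1.npz');C=(d['K'],d['r'],d['o']); im=cv2.imread('pics/k1.png')
x0,y0=235,180; s=im[y0:285,x0:312]
# white line
sat=s.max(2).astype(int)-s.min(2); m=((s.min(2)>110)&(sat<50)).astype(np.uint8)
ys,xs=np.nonzero(m); w=np.array([ray(C,(x+x0,y+y0),.06)[:2] for x,y in zip(xs,ys)])
c=w.mean(0); v=np.linalg.svd(w-c)[2][0]; v*=np.sign(v[0]); t=(w-c)@v
print('line n',len(w),'az',np.degrees(np.arctan2(v[1],v[0])).round(2),'centre',c.round(4),'tip',(c+v*t.max()).round(4),'tail',(c+v*t.min()).round(4))
# black silhouette
b=((s.max(2)<60)).astype(np.uint8)
b=cv2.morphologyEx(b,cv2.MORPH_OPEN,np.ones((3,3)))
cs=max(cv2.findContours(b,0,1)[0],key=cv2.contourArea)[:,0]+[x0,y0]
print('bbox',cs.min(0),cs.max(0))
w=np.array([ray(C,t,.03)[:2] for t in cs]); w=w[w[:,0]<.6175]
for _ in range(6):
    A=np.c_[2*w,np.ones(len(w))]; q=np.linalg.lstsq(A,(w**2).sum(1),rcond=None)[0]; r=np.sqrt(q[2]+q[0]**2+q[1]**2)
    e=abs(np.hypot(*(w-q[:2]).T)-r); w=w[e<max(2.5*np.median(e),.0005)]
print('skirt fit',q[:2].round(4),'r',r.round(4),len(w))
print('axis off line:',np.cross(v,q[:2]-c), 'tip dist',(c+v*t.max()-q[:2])@v)
E
```

```text
line n 147 az -0.18 centre [ 0.634  -0.2005] tip [ 0.6491 -0.2005] tail [ 0.6184 -0.2004]
bbox [239 187] [307 271]
skirt fit [ 0.6073 -0.1985] r 0.0288 73
axis off line: 0.0019128446621175907 tip dist 0.04178493281964645<stdin>:19: DeprecationWarning: Arrays of 2-dimensional vectors are deprecated. Use arrays of 3-dimensional vectors instead. (deprecated in NumPy 2.0)
```

```bash
python3 - <<'E'
from h import *
d=np.load('k1.npz');C=(d['K'],d['r'],d['o'])
for u in(239,307.5): print(ray(C,(u,222),.03).round(4))
for z in(0,.03): print(z,ray(C,(273,186.5),z).round(4))
for x in (.608,.611,.614): print(x,[proj(C,(x-.032,-.2,0)).round(1),proj(C,(x+.036,-.2,.06)).round(1),proj(C,(x+.036,-.2,.03)).round(1),proj(C,(x-.030,-.2,.06)).round(1)])
plan(.612,-.2,.17,90)
E
```

```text
[ 0.6098 -0.2296  0.03  ]
[ 0.6086 -0.1692  0.03  ]
0 [ 0.5824 -0.2025  0.    ]
0.03 [ 0.5779 -0.1992  0.03  ]
0.608 [array([275.5, 179.7]), array([269.3, 271.4]), array([273.1, 259. ]), array([267.9, 192.3])]
0.611 [array([275.6, 182.9]), array([269.4, 274.7]), array([273.2, 262.1]), array([268. , 196.2])]
0.614 [array([275.6, 186.1]), array([269.5, 278.1]), array([273.2, 265.1]), array([268.1, 200. ])]
t 4.85 pos [ 0.6131 -0.1646  0.1727] az 91.31 tilt [0.0073 0.0095] units [ 0.1   0.08 -1.42] F [ 0.2 -0.4  1.4] grip 1.0
turn x frac 0.015 level corr frac (tool) [0.     0.0059 0.0048]
```

Call:
play_rows([
  {"claw": 0, "linear": [0.5, 0.04, -0.5], "rotation": [0.007, 0.003, 0.003]},
  {"claw": 0, "linear": [0.7, 0.04, -0.6], "rotation": [0.006, 0.003, 0.003]},
  {"claw": 0, "linear": [0.7, 0, -0.3], "rotation": [0, 0, 0]},
  {"claw": 0, "linear": [0.3, 0, 0], "rotation": [0, 0, 0]},
  {"claw": 0, "linear": [0, 0, 0], "rotation": [0, 0, 0]},
  {"claw": 0, "linear": [0, 0, 0], "rotation": [0, 0, 0]},
])

```text
time: 5.35
position: [0.6136, -0.1931, 0.1128]
tool_rot: [-1.214, 1.204, 1.221]
ft_force: [0.2, 0.3, -0.3]
grip_width: 0.997
```

```bash
python3 - <<'E'
from h import *
plan(.6125,-.2,.035,90)
E
```

```text
t 5.35 pos [ 0.6136 -0.1931  0.1128] az 90.65 tilt [-0.0025  0.0028] units [ 3.11  0.04 -0.28] F [ 0.2  0.3 -0.3] grip 0.997
turn x frac 0.007 level corr frac (tool) [ 0.      0.0018 -0.0015]
```

Call:
play_rows([
  {"claw": 0, "linear": [0.5, 0.02, -0.15], "rotation": [0.004, 0.002, -0.001]},
  {"claw": 0, "linear": [0.7, 0.02, -0.13], "rotation": [0.003, 0, 0]},
  {"claw": 0, "linear": [0.7, 0, 0], "rotation": [0, 0, 0]},
  {"claw": 0, "linear": [0.6, 0, 0], "rotation": [0, 0, 0]},
  {"claw": 0, "linear": [0.4, 0, 0], "rotation": [0, 0, 0]},
  {"claw": 0, "linear": [0.1, 0, 0], "rotation": [0, 0, 0]},
  {"claw": 0, "linear": [0, 0, 0], "rotation": [0, 0, 0]},
])

```text
time: 5.93
position: [0.6167, -0.1962, 0.0362]
tool_rot: [-1.217, 1.201, 1.208]
ft_force: [-0.7, -0.0, 0.3]
grip_width: 0.998
```

```bash
python3 - <<'E'
from h import *
plan(.6125,-.2,.035,90)
E
```

```text
t 5.93 pos [ 0.6167 -0.1962  0.0362] az 90.32 tilt [ 0.0071 -0.0001] units [ 0.05  0.17 -0.15] F [-0.7 -0.   0.3] grip 0.998
turn x frac 0.004 level corr frac (tool) [ 0.     -0.0001  0.0045]
```

Call:
play_rows([
  {"claw": 0, "linear": [0.03, 0.17, -0.15], "rotation": [0.003, 0, 0.0045]},
  {"claw": 0, "linear": [0, 0, 0], "rotation": [0, 0, 0]},
  {"claw": 0, "linear": [0, 0, 0], "rotation": [0, 0, 0]},
])

```text
time: 6.18
position: [0.6133, -0.2002, 0.0371]
tool_rot: [-1.211, 1.208, 1.208]
ft_force: [-0.6, 0.1, 0.2]
grip_width: 1.0
```

```bash
python3 - <<'E'
from h import *
plan(.6125,-.2,.035,90)
E
```

```text
t 6.18 pos [ 0.6133 -0.2002  0.0371] az 90.06 tilt [ 0.0019 -0.0006] units [0.08 0.03 0.01] F [-0.6  0.1  0.2] grip 1.0
turn x frac 0.001 level corr frac (tool) [ 0.     -0.0004  0.0012]
```

Call:
play_rows([
  {"claw": 1, "linear": [0.08, 0.02, 0], "rotation": [0, 0, 0.001]},
  {"claw": 1, "linear": [0, 0, 0], "rotation": [0, 0, 0]},
  {"claw": 1, "linear": [0, 0, 0], "rotation": [0, 0, 0]},
  {"claw": 1, "linear": [0, 0, 0], "rotation": [0, 0, 0]},
  {"claw": 1, "linear": [0, 0, 0], "rotation": [0, 0, 0]},
  {"claw": 1, "linear": [0, 0, 0], "rotation": [0, 0, 0]},
  {"claw": 1, "linear": [0, 0, 0], "rotation": [0, 0, 0]},
  {"claw": 1, "linear": [0, 0, 0], "rotation": [0, 0, 0]},
  {"claw": 1, "linear": [0, 0, 0], "rotation": [0, 0, 0]},
  {"claw": 1, "linear": [0, 0, 0], "rotation": [0, 0, 0]},
], newtons=40)

```text
time: 7.02
position: [0.6145, -0.201, 0.0377]
tool_rot: [-1.213, 1.206, 1.205]
ft_force: [-0.2, 0.3, 0.2]
grip_width: 0.325
```

```bash
python3 - <<'E'
from h import *
plan(.6125,-.2,.035,90)
E
```

```text
t 7.02 pos [ 0.6145 -0.201   0.0377] az 90.04 tilt [ 0.0049 -0.0015] units [0.11 0.08 0.04] F [-0.2  0.3  0.2] grip 0.325
turn x frac 0.0 level corr frac (tool) [ 0.     -0.0009  0.0031]
```

Call:
play_rows([
  {"claw": 1, "linear": [0.1, 0.08, 0], "rotation": [0, 0, 0.003]},
  {"claw": 1, "linear": [0, 0, 0], "rotation": [0, 0, 0]},
  {"claw": 1, "linear": [0, 0, 0], "rotation": [0, 0, 0]},
  {"claw": 1, "linear": [0, 0, 0], "rotation": [0, 0, 0]},
  {"claw": 1, "linear": [0, 0, 0], "rotation": [0, 0, 0]},
])

```text
time: 7.43
position: [0.6123, -0.201, 0.0349]
tool_rot: [-1.211, 1.21, 1.209]
ft_force: [0.6, -0.7, -0.1]
grip_width: 0.204
```

```bash
python3 - <<'E'
from h import *
plan(.6125,-.2,.035,90)
E
```

```text
t 7.43 pos [ 0.6123 -0.201   0.0349] az 90.04 tilt [-0.0005 -0.0014] units [-0.01 -0.01  0.04] F [ 0.6 -0.7 -0.1] grip 0.204
turn x frac 0.0 level corr frac (tool) [ 0.     -0.0009 -0.0003]
```

Call:
play_rows([
  {"claw": 1, "linear": [-0.3, 0, 0], "rotation": [0, 0, 0]},
  {"claw": 1, "linear": [-0.6, 0, 0], "rotation": [0, 0, 0]},
  {"claw": 1, "linear": [-0.9, 0, 0], "rotation": [0, 0, 0]},
  {"claw": 1, "linear": [-1, 0, 0], "rotation": [0, 0, 0]},
  {"claw": 1, "linear": [-1, 0, 0], "rotation": [0, 0, 0]},
  {"claw": 1, "linear": [-1, 0, 0], "rotation": [0, 0, 0]},
  {"claw": 1, "linear": [-0.8, 0.1, 0.4], "rotation": [0, 0, 0]},
  {"claw": 1, "linear": [-0.2, 0.15, 0.7], "rotation": [0, 0, 0]},
  {"claw": 1, "linear": [0, 0.18, 0.9], "rotation": [0, 0, 0]},
  {"claw": 1, "linear": [0, 0.18, 0.9], "rotation": [0, 0, 0]},
])

```text
time: 8.27
position: [0.5945, -0.1346, 0.1896]
tool_rot: [-1.203, 1.221, 1.199]
ft_force: [-0.1, 0.3, -0.9]
grip_width: 0.203
```

Call:
play_rows([
  {"claw": 1, "linear": [0, 0.18, 0.9], "rotation": [0, 0, 0]},
  {"claw": 1, "linear": [0, 0.18, 0.9], "rotation": [0, 0, 0]},
  {"claw": 1, "linear": [0, 0.18, 0.9], "rotation": [0, 0, 0]},
  {"claw": 1, "linear": [0, 0.18, 0.9], "rotation": [0, 0, 0]},
  {"claw": 1, "linear": [0, 0.18, 0.9], "rotation": [0, 0, 0]},
  {"claw": 1, "linear": [0, 0.18, 0.9], "rotation": [0, 0, 0]},
  {"claw": 1, "linear": [0, 0.18, 0.9], "rotation": [0, 0, 0]},
  {"claw": 1, "linear": [0, 0.18, 0.9], "rotation": [0, 0, 0]},
  {"claw": 1, "linear": [0, 0.1, 0.9], "rotation": [0, 0, 0]},
  {"claw": 1, "linear": [0, 0.1, 0.9], "rotation": [0, 0, 0]},
])

```text
time: 9.1
position: [0.5531, 0.0986, 0.1954]
tool_rot: [-1.201, 1.218, 1.19]
ft_force: [0.4, -0.1, -0.6]
grip_width: 0.198
```

```bash
python3 - <<'E'
from h import *
plan(.5277,.2605,.19,46)
E
```

```text
t 9.1 pos [0.5531 0.0986 0.1954] az 88.96 tilt [ 0.004  -0.0051] units [0.18 1.13 6.46] F [ 0.4 -0.1 -0.6] grip 0.198
turn x frac 0.477 level corr frac (tool) [ 0.     -0.0032  0.0026]
```

Call:
play_rows([
  {"claw": 1, "linear": [0, 0.16, 0.9], "rotation": [0, 0, 0]},
  {"claw": 1, "linear": [0, 0.16, 0.9], "rotation": [0, 0, 0]},
  {"claw": 1, "linear": [0, 0.16, 0.9], "rotation": [0, 0, 0]},
  {"claw": 1, "linear": [0, 0.16, 0.9], "rotation": [0, 0, 0]},
  {"claw": 1, "linear": [0, 0.16, 0.9], "rotation": [0, 0, 0]},
  {"claw": 1, "linear": [0, 0.16, 0.8], "rotation": [0, 0, 0]},
  {"claw": 1, "linear": [0, 0.1, 0.6], "rotation": [0, 0, 0]},
  {"claw": 1, "linear": [0, 0, 0], "rotation": [0, 0, 0]},
])

```text
time: 9.77
position: [0.5251, 0.2587, 0.1987]
tool_rot: [-1.203, 1.212, 1.195]
ft_force: [-0.7, 0.5, -0.2]
grip_width: 0.206
```

Call:
play_rows([
  {"claw": 1, "linear": [0, 0, 0], "rotation": [0.06, 0, 0]},
  {"claw": 1, "linear": [0, 0, 0], "rotation": [0.07, 0, 0]},
  {"claw": 1, "linear": [0, 0, 0], "rotation": [0.07, 0, 0]},
  {"claw": 1, "linear": [0, 0, 0], "rotation": [0.07, 0, 0]},
  {"claw": 1, "linear": [0, 0, 0], "rotation": [0.07, 0, 0]},
  {"claw": 1, "linear": [0, 0, 0], "rotation": [0.07, 0, 0]},
  {"claw": 1, "linear": [0, 0, 0], "rotation": [0.05, 0, 0]},
  {"claw": 1, "linear": [0, 0, 0], "rotation": [0, 0, 0]},
  {"claw": 1, "linear": [0, 0, 0], "rotation": [0, 0, 0]},
])

```text
time: 10.52
position: [0.5273, 0.2476, 0.2016]
tool_rot: [-0.628, 1.476, 0.613]
ft_force: [-0.8, 0.8, 0.4]
grip_width: 0.205
```

```bash
python3 - <<'E'
from h import *
plan(.5277,.2605,.15,46)
E
```

```text
t 10.52 pos [0.5273 0.2476 0.2016] az 45.53 tilt [ 0.0076 -0.0067] units [2.06 0.37 0.38] F [-0.8  0.8  0.4] grip 0.205
turn x frac -0.005 level corr frac (tool) [0.     0.0004 0.0065]
```

Call:
play_rows([
  {"claw": 1, "linear": [0.5, 0.18, 0.2], "rotation": [-0.003, 0, 0.004]},
  {"claw": 1, "linear": [0.6, 0.18, 0.2], "rotation": [0, 0, 0.003]},
  {"claw": 1, "linear": [0.5, 0, 0], "rotation": [0, 0, 0]},
  {"claw": 1, "linear": [0.2, 0, 0], "rotation": [0, 0, 0]},
  {"claw": 1, "linear": [0, 0, 0], "rotation": [0, 0, 0]},
  {"claw": 1, "linear": [0, 0, 0], "rotation": [0, 0, 0]},
])

```text
time: 11.02
position: [0.5287, 0.26, 0.1527]
tool_rot: [-0.629, 1.477, 0.632]
ft_force: [-0.2, 0.2, -0.5]
grip_width: 0.201
```

```bash
python3 - <<'E'
from h import *
plan(.5277,.2605,.14,46)
C=cam('wrist'); im=get_image('wrist'); cv2.imwrite('pics/g1.png',im); np.savez('g1.npz',K=C[0],r=C[1],o=C[2])
cv2.imwrite('pics/g1c.png',cv2.resize(im[130:370,160:480],None,fx=2.5,fy=2.5,interpolation=cv2.INTER_CUBIC))
E
```

```text
t 11.02 pos [0.5287 0.26   0.1527] az 46.25 tilt [-0.0009  0.0019] units [ 0.51  0.04 -0.01] F [-0.2  0.2 -0.5] grip 0.201
turn x frac 0.003 level corr frac (tool) [ 0.      0.0005 -0.0012]
```

View pics/g1c.png

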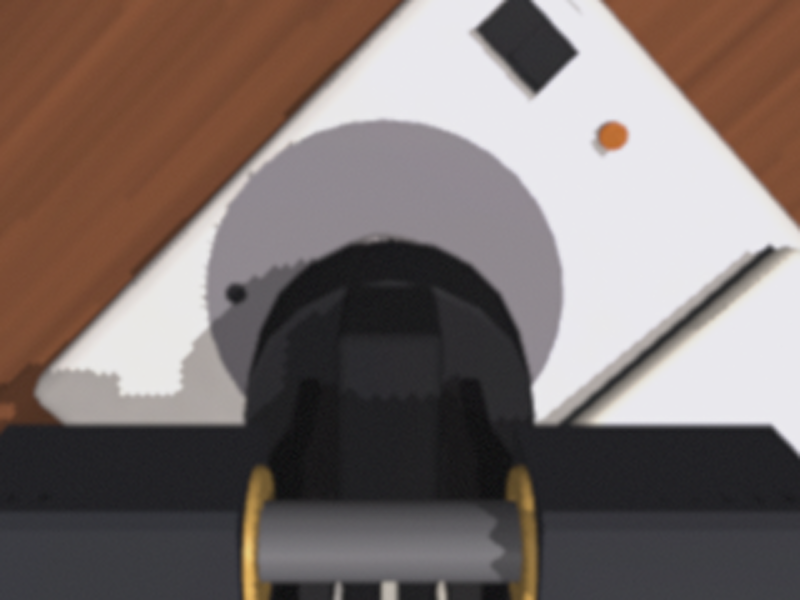

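The knob sits in the jaws with its bar between the pads; the near underside rim is at crop (390,240), i.e. pixel (316,226), and the blunt end's lower edge at crop (390,285). I compare these with an ideally centred grasp.

```bash
python3 - <<'E'
from h import *
h=np.linalg.inv(np.array(calibration('wrist')['hand_eye']));c=calibration('wrist')
def tp(p): q=h[:3]@np.r_[p,1]; return (np.array([c['fx']*q[0]/q[2]+c['cx'],c['fy']*q[1]/q[2]+c['cy']]))
for dy in(-.002,0,.002):
    for n,p in dict(rim_under=(.035,.032,0),rim_top=(.005,.032,0),blunt_low=(.005,.030,0),blunt_top=(-.025,.030,0)).items():
        u=tp(np.array(p)+[0,dy,0]); print(dy,n,'crop',((u-[160,130])*2.5).round(0))
E
```

```text
-0.002 rim_under crop [384. 242.]
-0.002 rim_top crop [383. 280.]
-0.002 blunt_low crop [383. 290.]
-0.002 blunt_top crop [382. 345.]
0 rim_under crop [384. 234.]
0 rim_top crop [383. 271.]
0 blunt_low crop [383. 280.]
0 blunt_top crop [382. 333.]
0.002 rim_under crop [384. 225.]
0.002 rim_top crop [383. 261.]
0.002 blunt_low crop [383. 271.]
0.002 blunt_top crop [382. 322.]
```

Call:
play_rows([
  {"claw": 1, "linear": [0.2, 0.06, -0.06], "rotation": [0.005, 0, 0]},
  {"claw": 1, "linear": [0.2, 0, 0], "rotation": [0, 0, 0]},
  {"claw": 1, "linear": [0, 0, 0], "rotation": [0, 0, 0]},
  {"claw": 1, "linear": [0, 0, 0], "rotation": [0, 0, 0]},
])

```text
time: 11.4
position: [0.5274, 0.2604, 0.1437]
tool_rot: [-0.622, 1.476, 0.626]
ft_force: [0.2, 0.8, -0.1]
grip_width: 0.203
```

```bash
python3 - <<'E'
from h import *
plan(.5269,.2595,.13,45.6)
E
```

```text
t 11.4 pos [0.5274 0.2604 0.1437] az 45.77 tilt [0.0018 0.0037] units [ 0.55 -0.01 -0.04] F [ 0.2  0.8 -0.1] grip 0.203
turn x frac 0.002 level corr frac (tool) [ 0.      0.0025 -0.0008]
```

Call:
play_rows([
  {"claw": 1, "linear": [0.2, 0, -0.03], "rotation": [0, 0.0025, -0.001]},
  {"claw": 1, "linear": [0.15, 0, 0], "rotation": [0, 0, 0]},
  {"claw": 1, "linear": [0.15, 0, 0], "rotation": [0, 0, 0]},
  {"claw": 1, "linear": [0.1, 0, 0], "rotation": [0, 0, 0]},
])

```text
time: 11.73
position: [0.5275, 0.2602, 0.1286]
tool_rot: [-0.624, 1.477, 0.624]
ft_force: [-0.2, -0.6, -0.2]
grip_width: 0.201
```

```bash
python3 - <<'E'
from h import *
plan(.5269,.2595,.13,45.6); print(get_state()['torque'].round(2))
E
```

```text
t 11.73 pos [0.5275 0.2602 0.1286] az 45.79 tilt [0.002  0.0008] units [-0.06 -0.   -0.04] F [-0.2 -0.6 -0.2] grip 0.201
turn x frac 0.002 level corr frac (tool) [0.     0.0012 0.0006]
[-0.04 -0.02  0.01]
```

Call:
play_rows([
  {"claw": 1, "linear": [0.15, 0, 0], "rotation": [0, 0, 0]},
  {"claw": 1, "linear": [0.15, 0, 0], "rotation": [0, 0, 0]},
])

```text
time: 11.9
position: [0.5275, 0.26, 0.121]
tool_rot: [-0.625, 1.477, 0.624]
ft_force: [-2.8, -0.9, 11.8]
grip_width: 0.201
```

```bash
python3 - <<'E'
from h import *
plan(.5269,.2595,.112,45.6); print(get_state()['torque'].round(2))
E
```

```text
t 11.9 pos [0.5275 0.26   0.121 ] az 45.79 tilt [0.0017 0.0005] units [ 0.36  0.   -0.03] F [-2.8 -0.9 11.8] grip 0.201
turn x frac 0.002 level corr frac (tool) [0.     0.001  0.0005]
[-0.2   0.47 -0.04]
```

Call:
play_rows([
  {"claw": 1, "linear": [0.2, 0, 0], "rotation": [0, 0, 0]},
  {"claw": 1, "linear": [0.2, 0, 0], "rotation": [0, 0, 0]},
])

```text
time: 12.07
position: [0.5279, 0.2601, 0.1151]
tool_rot: [-0.623, 1.477, 0.625]
ft_force: [-4.6, -3.0, 6.3]
grip_width: 0.201
```

```bash
python3 - <<'E'
from h import *
plan(.5269,.2595,.112,45.6); print(get_state()['torque'].round(2))
E
```

```text
t 12.07 pos [0.5279 0.2601 0.1151] az 45.78 tilt [0.0017 0.002 ] units [ 0.12  0.01 -0.05] F [-4.6 -3.   6.3] grip 0.201
turn x frac 0.002 level corr frac (tool) [ 0.      0.0017 -0.0001]
[-0.72  1.33  0.02]
```

Call:
play_rows([
  {"claw": 1, "linear": [0.2, 0, -0.05], "rotation": [0, 0, 0]},
  {"claw": 1, "linear": [0.2, 0, 0], "rotation": [0, 0, 0]},
  {"claw": 1, "linear": [0.1, 0, 0], "rotation": [0, 0, 0]},
])

```text
time: 12.32
position: [0.5274, 0.2596, 0.1105]
tool_rot: [-0.621, 1.476, 0.627]
ft_force: [-4.3, -3.0, 6.7]
grip_width: 0.205
```

```bash
python3 - <<'E'
from h import *
plan(.5269,.2595,.112,45.6); print(get_state()['torque'].round(2))
E
```

```text
t 12.32 pos [0.5274 0.2596 0.1105] az 45.78 tilt [0.0017 0.0049] units [-0.06  0.01 -0.02] F [-4.3 -3.   6.7] grip 0.205
turn x frac 0.002 level corr frac (tool) [ 0.      0.003  -0.0014]
[-0.73  1.02 -0.  ]
```

Call:
play_rows([
  {"claw": 1, "linear": [0.15, 0, -0.04], "rotation": [0, 0.002, -0.001]},
  {"claw": 1, "linear": [0.15, 0, 0], "rotation": [0, 0, 0]},
])

```text
time: 12.48
position: [0.5275, 0.2597, 0.1104]
tool_rot: [-0.621, 1.475, 0.627]
ft_force: [-11.1, -5.7, 24.6]
grip_width: 0.205
```

```bash
python3 - <<'E'
from h import *
plan(.5269,.2595,.112,45.6); print(get_state()['torque'].round(2))
E
```

```text
t 12.48 pos [0.5275 0.2597 0.1104] az 45.78 tilt [0.0021 0.0052] units [-0.07  0.01 -0.02] F [-11.1  -5.7  24.6] grip 0.205
turn x frac 0.002 level corr frac (tool) [ 0.      0.0033 -0.0014]
[-1.51  2.47  0.  ]
```

It is firmly at the stop: z did not change while the force rose from 7 to 25 N. Now I turn back anticlockwise in short steps, watching forces.

Call:
play_rows([
  {"claw": 1, "linear": [0, 0, 0], "rotation": [0, 0, 0]},
  {"claw": 1, "linear": [0, 0, 0], "rotation": [-0.03, 0, 0]},
  {"claw": 1, "linear": [0, 0, 0], "rotation": [-0.04, 0, 0]},
  {"claw": 1, "linear": [0, 0, 0], "rotation": [-0.04, 0, 0]},
])

```text
time: 12.82
position: [0.5272, 0.2595, 0.1105]
tool_rot: [-0.757, 1.428, 0.764]
ft_force: [-1.8, -1.7, 5.1]
grip_width: 0.206
```

```bash
python3 - <<'E'
from h import *
plan(.5271,.2594,.1105,91); print(get_state()['torque'].round(2))
E
```

```text
t 12.82 pos [0.5272 0.2595 0.1105] az 55.96 tilt [0.0022 0.006 ] units [ 0.    0.   -0.01] F [-1.8 -1.7  5.1] grip 0.206
turn x frac -0.389 level corr frac (tool) [ 0.      0.004  -0.0009]
[-0.42  0.38 -0.19]
```

Very good: low forces and 10.2° turned.

Call:
play_rows([
  {"claw": 1, "linear": [0, 0, 0], "rotation": [-0.04, 0, 0]},
  {"claw": 1, "linear": [0, 0, 0], "rotation": [-0.04, 0, 0]},
  {"claw": 1, "linear": [0, 0, 0], "rotation": [-0.04, 0, 0]},
  {"claw": 1, "linear": [0, 0, 0], "rotation": [-0.04, 0, 0]},
  {"claw": 1, "linear": [0, 0, 0], "rotation": [-0.04, 0, 0]},
])

```text
time: 13.23
position: [0.5272, 0.2594, 0.1105]
tool_rot: [-1.006, 1.318, 1.013]
ft_force: [-1.3, 0.2, 2.8]
grip_width: 0.202
```

```bash
python3 - <<'E'
from h import *
plan(.5271,.2594,.1105,91); print(get_state()['torque'].round(2))
E
```

```text
t 13.23 pos [0.5272 0.2594 0.1105] az 74.73 tilt [0.0018 0.0069] units [-0.    0.01 -0.  ] F [-1.3  0.2  2.8] grip 0.202
turn x frac -0.181 level corr frac (tool) [ 0.      0.0045 -0.    ]
[-0.18  0.35 -0.18]
```

Call:
play_rows([
  {"claw": 1, "linear": [0, 0, 0], "rotation": [-0.04, 0, 0]},
  {"claw": 1, "linear": [0, 0, 0], "rotation": [-0.04, 0, 0]},
  {"claw": 1, "linear": [0, 0, 0], "rotation": [-0.04, 0, 0]},
  {"claw": 1, "linear": [0, 0, 0], "rotation": [-0.04, 0, 0]},
  {"claw": 1, "linear": [0, 0, 0], "rotation": [-0.01, 0, 0]},
  {"claw": 1, "linear": [0, 0, 0], "rotation": [0, 0, 0]},
])

```text
time: 13.73
position: [0.5272, 0.2594, 0.1105]
tool_rot: [-1.213, 1.197, 1.221]
ft_force: [-1.5, -0.6, 3.3]
grip_width: 0.204
```

```bash
python3 - <<'E'
from h import *
plan(.5271,.2594,.1105,91); print(get_state()['torque'].round(2))
E
```

```text
t 13.73 pos [0.5272 0.2594 0.1105] az 90.69 tilt [0.0012 0.0081] units [-0.    0.01  0.  ] F [-1.5 -0.6  3.3] grip 0.204
turn x frac -0.003 level corr frac (tool) [0.     0.0052 0.0008]
[-0.17  0.37 -0.07]
```

Call:
play_rows([
  {"claw": 0, "linear": [0, 0, 0], "rotation": [0, 0, 0]},
  {"claw": 0, "linear": [0, 0, 0], "rotation": [0, 0, 0]},
  {"claw": 0, "linear": [0, 0, 0], "rotation": [0, 0, 0]},
  {"claw": 0, "linear": [0, 0, 0], "rotation": [0, 0, 0]},
  {"claw": 0, "linear": [0, 0, 0], "rotation": [0, 0, 0]},
  {"claw": 0, "linear": [0, 0, 0], "rotation": [0, 0, 0]},
  {"claw": 0, "linear": [0, 0, 0], "rotation": [0, 0, 0]},
  {"claw": 0, "linear": [0, 0, 0], "rotation": [0, 0, 0]},
  {"claw": 0, "linear": [0, 0, 0], "rotation": [0, 0, 0]},
  {"claw": 0, "linear": [0, 0, 0], "rotation": [0, 0, 0]},
])

```text
time: 14.57
position: [0.5276, 0.2595, 0.1085]
tool_rot: [-1.211, 1.198, 1.217]
ft_force: [1.2, 0.2, -0.7]
grip_width: 0.878
```

Call:
play_rows([
  {"claw": 0, "linear": [-0.3, 0, 0], "rotation": [0, 0, 0]},
  {"claw": 0, "linear": [-0.7, 0, 0], "rotation": [0, 0, 0]},
  {"claw": 0, "linear": [-0.9, 0, 0], "rotation": [0, 0, 0]},
  {"claw": 0, "linear": [-0.9, -0.7, 0], "rotation": [0, 0, 0]},
  {"claw": 0, "linear": [-0.5, -0.7, 0], "rotation": [0, 0, 0]},
  {"claw": 0, "linear": [0, -0.3, 0], "rotation": [0, 0, 0]},
  {"claw": 0, "linear": [0, 0, 0], "rotation": [0, 0, 0]},
])

```text
time: 15.15
position: [0.5697, 0.2592, 0.1962]
tool_rot: [-1.211, 1.199, 1.219]
ft_force: [-0.3, -0.4, -0.1]
grip_width: 0.998
```

```bash
python3 - <<'E'
from h import *
plan(.5271,.2594,.1105,91)
C=cam('wrist'); im=get_image('wrist'); cv2.imwrite('pics/f1.png',im); np.savez('f1.npz',K=C[0],r=C[1],o=C[2])
p=proj(C,(.5272,.26,.12)).astype(int); u,v=max(p[0]-80,0),max(p[1]-60,0); print(u,v)
cv2.imwrite('pics/f1c.png',cv2.resize(im[v:v+140,u:u+160],None,fx=4,fy=4,interpolation=cv2.INTER_CUBIC))
E
```

```text
t 15.15 pos [0.5697 0.2592 0.1962] az 90.54 tilt [0.0003 0.007 ] units [ 3.43  1.7  -0.  ] F [-0.3 -0.4 -0.1] grip 0.998
turn x frac -0.005 level corr frac (tool) [0.     0.0045 0.0003]
235 132
```

View pics/f1c.png

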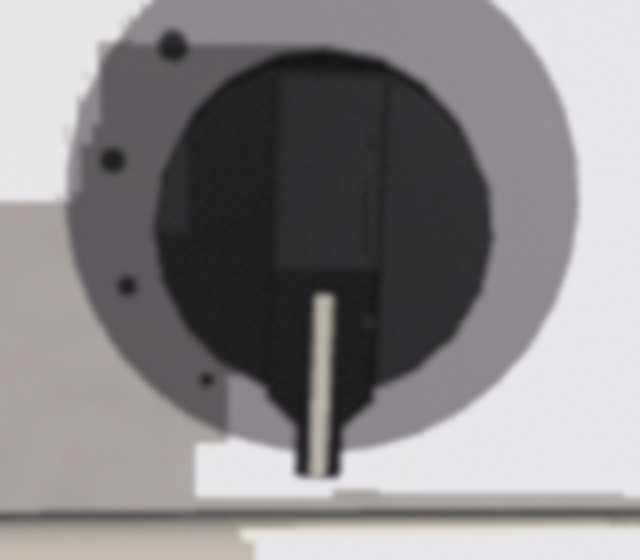

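The knob is seated with its nose pointing down at the (now covered) off mark; the white line runs from (324,294) to (317,475) in the crop. I check the angle against the off direction.

```bash
python3 - <<'E'
from h import *
d=np.load('f1.npz');C=(d['K'],d['r'],d['o']);u0,v0=235,132
im=cv2.imread('pics/f1.png')[v0:v0+140,u0:u0+160]
s=im[72:119,70:90]; m=(s.min(2)>100); m[:, :4]=0
ys,xs=np.nonzero(m); print(len(xs), xs.min(),xs.max(),ys.min(),ys.max())
w=np.array([ray(C,(x+70+u0,y+72+v0),.1355)[:2] for x,y in zip(xs,ys)])
c=w.mean(0);v=np.linalg.svd(w-c)[2][0];v*=np.sign(v[0]);print('nose az',np.degrees(np.arctan2(v[1],v[0])),c)
a,b=ray(C,(u0+317.5/4,v0+475/4),.1355),ray(C,(u0+323.5/4,v0+294/4),.1355);e=a-b;print('by eye',np.degrees(np.arctan2(e[1],e[0])),a)
a,b=ray(C,(u0,v0+515/4),.07),ray(C,(u0+160,v0+508/4),.07);e=b-a;print('seam az-90',np.degrees(np.arctan2(e[1],e[0]))-90)
d=np.load('w2.npz');C2=(d['K'],d['r'],d['o']);o=ray(C2,(231+366/4,121+513/4),.07)
# dial disc vs off: axis from collar in same image
print('off az',np.degrees(np.arctan2(o[1]-.2605,o[0]-.5277)))
im2=cv2.imread('pics/w2.png'); g=cv2.cvtColor(im2,cv2.COLOR_BGR2GRAY)
y,x=np.nonzero(g[235:262,314:332]<70); q=np.array([ray(C2,(i+314,j+235),.07)[:2] for i,j in zip(x,y)]);
c=q.mean(0);v=np.linalg.svd(q-c)[2][0];v*=np.sign(v[0]);print('bar az',np.degrees(np.arctan2(v[1],v[0])),c,'radial az',np.degrees(np.arctan2(c[1]-.2604,c[0]-.5277)),len(q))
E
```

```text
280 4 19 2 46
nose az 5.736121319377674 [0.55058547 0.26094508]
by eye -1.3229902642693174 [0.56347474 0.25974555 0.1355    ]
seam az-90 1.0712395291463963
off az 1.0243265426884534
bar az 1.2005117314887532 [0.57269752 0.26098576] radial az 0.7458105063025252 47
```

```bash
python3 - <<'E'
from h import *
d=np.load('f1.npz');C=(d['K'],d['r'],d['o']);u0,v0=235,132
g=cv2.cvtColor(cv2.imread('pics/f1.png'),cv2.COLOR_BGR2GRAY).astype(float)
def fit(rows,lo,hi,base,bright=True):
    P=[]
    for r in rows:
        x=np.arange(lo,hi); p=g[r,lo:hi]; k=np.clip(p-base,0,None) if bright else None
        P.append(ray(C,((x*k).sum()/k.sum(),r),.1355)[:2])
    P=np.array(P); s=np.polyfit(P[:,0],P[:,1],1); print('az',np.degrees(np.arctan(s[0])).round(2),'resid',np.std(P[:,1]-np.polyval(s,P[:,0])).round(5),'y at x=.5275',np.polyval(s,.5275).round(4))
fit(range(v0+76,v0+103),u0+74,u0+87,60)
fit(range(v0+76,v0+117),u0+76,u0+84,60)
# right edge of bar top (dark line) x~ 385->375 in crop; left edge 277->270
for x1,y1,x2,y2 in((386,90,380,260),(277,90,276,260)):
    a,b=[ray(C,(u0+x/4,v0+y/4),.1355) for x,y in((x1,y1),(x2,y2))];e=b-a;print(np.degrees(np.arctan2(e[1],e[0])))
E
```

```text
az -1.58 resid 3e-05 y at x=.5275 0.2604
az -1.51 resid 3e-05 y at x=.5275 0.2604
-0.7898262035073582
-0.3466572596785206
```

The nose reads -1.5° and the off mark +1.0°, so the knob is about 2.5° short. I regrasp and turn that little bit more.

Call:
play_rows([
  {"claw": 0, "linear": [0, 0.6, 0], "rotation": [0.012, 0.004, 0]},
  {"claw": 0, "linear": [0, 0.6, 0], "rotation": [0.01, 0, 0]},
  {"claw": 0, "linear": [0.4, 0.3, 0], "rotation": [0, 0, 0]},
  {"claw": 0, "linear": [0.7, 0, 0], "rotation": [0, 0, 0]},
  {"claw": 0, "linear": [0.5, 0, 0], "rotation": [0, 0, 0]},
  {"claw": 0, "linear": [0, 0, 0], "rotation": [0, 0, 0]},
  {"claw": 0, "linear": [0, 0, 0], "rotation": [0, 0, 0]},
])

```text
time: 15.78
position: [0.5216, 0.2581, 0.1476]
tool_rot: [-1.188, 1.234, 1.197]
ft_force: [-1.1, -0.7, -0.2]
grip_width: 1.0
```

```bash
python3 - <<'E'
from h import *
plan(.5272,.2594,.112,88.5)
E
```

```text
t 15.78 pos [0.5216 0.2581 0.1476] az 88.54 tilt [-0.0126 -0.0047] units [ 1.42 -0.24  0.07] F [-1.1 -0.7 -0.2] grip 1.0
turn x frac 0.0 level corr frac (tool) [ 0.     -0.0032 -0.0079]
```

Call:
play_rows([
  {"claw": 0, "linear": [0.4, -0.2, 0.05], "rotation": [0, -0.003, -0.008]},
  {"claw": 0, "linear": [0.5, 0, 0], "rotation": [0, 0, 0]},
  {"claw": 0, "linear": [0.3, 0, 0], "rotation": [0, 0, 0]},
  {"claw": 0, "linear": [0, 0, 0], "rotation": [0, 0, 0]},
  {"claw": 0, "linear": [0, 0, 0], "rotation": [0, 0, 0]},
])

```text
time: 16.2
position: [0.5265, 0.2589, 0.116]
tool_rot: [-1.19, 1.223, 1.19]
ft_force: [0.6, -0.2, 0.1]
grip_width: 0.999
```

```bash
python3 - <<'E'
from h import *
plan(.5272,.2594,.112,88.5)
E
```

```text
t 16.2 pos [0.5265 0.2589 0.116 ] az 88.51 tilt [-0.0009 -0.001 ] units [ 0.16 -0.03  0.02] F [ 0.6 -0.2  0.1] grip 0.999
turn x frac 0.0 level corr frac (tool) [ 0.     -0.0007 -0.0006]
```

Call:
play_rows([
  {"claw": 1, "linear": [0.12, -0.02, 0.02], "rotation": [0, 0, 0]},
  {"claw": 1, "linear": [0, 0, 0], "rotation": [0, 0, 0]},
  {"claw": 1, "linear": [0, 0, 0], "rotation": [0, 0, 0]},
  {"claw": 1, "linear": [0, 0, 0], "rotation": [0, 0, 0]},
  {"claw": 1, "linear": [0, 0, 0], "rotation": [0, 0, 0]},
  {"claw": 1, "linear": [0, 0, 0], "rotation": [0, 0, 0]},
  {"claw": 1, "linear": [0, 0, 0], "rotation": [0, 0, 0]},
], newtons=25)

```text
time: 16.78
position: [0.5283, 0.26, 0.1148]
tool_rot: [-1.19, 1.22, 1.189]
ft_force: [-0.2, 0.8, -0.6]
grip_width: 0.558
```

Call:
play_rows([
  {"claw": 1, "linear": [0, 0, 0], "rotation": [0, 0, 0]},
  {"claw": 1, "linear": [0, 0, 0], "rotation": [0, 0, 0]},
  {"claw": 1, "linear": [0, 0, 0], "rotation": [0, 0, 0]},
  {"claw": 1, "linear": [0, 0, 0], "rotation": [0, 0, 0]},
  {"claw": 1, "linear": [0, 0, 0], "rotation": [0, 0, 0]},
  {"claw": 1, "linear": [0, 0, 0], "rotation": [0, 0, 0]},
  {"claw": 1, "linear": [0, 0, 0], "rotation": [0, 0, 0]},
])

```text
time: 17.37
position: [0.5285, 0.2597, 0.1152]
tool_rot: [-1.19, 1.22, 1.188]
ft_force: [0.4, -0.8, -0.3]
grip_width: 0.207
```

```bash
python3 - <<'E'
from h import *
plan(.5272,.2594,.112,91.5)
E
```

```text
t 17.37 pos [0.5285 0.2597 0.1152] az 88.46 tilt [0.0018 0.0005] units [ 0.13  0.05 -0.01] F [ 0.4 -0.8 -0.3] grip 0.207
turn x frac -0.034 level corr frac (tool) [0.     0.0004 0.0011]
```

Call:
play_rows([
  {"claw": 1, "linear": [0, 0, 0], "rotation": [0, 0, 0]},
  {"claw": 1, "linear": [0, 0, 0], "rotation": [-0.017, 0, 0]},
  {"claw": 1, "linear": [0, 0, 0], "rotation": [-0.015, 0, 0]},
  {"claw": 1, "linear": [0, 0, 0], "rotation": [0, 0, 0]},
  {"claw": 1, "linear": [0, 0, 0], "rotation": [0, 0, 0]},
])

```text
time: 17.78
position: [0.5286, 0.2596, 0.1152]
tool_rot: [-1.228, 1.196, 1.226]
ft_force: [0.2, 0.3, -0.1]
grip_width: 0.207
```

```bash
python3 - <<'E'
from h import *
plan(.5272,.2594,.112,91.5);print(get_state()['torque'].round(2))
E
```

```text
t 17.78 pos [0.5286 0.2596 0.1152] az 91.41 tilt [0.0018 0.0007] units [ 0.13  0.06 -0.01] F [ 0.2  0.3 -0.1] grip 0.207
turn x frac -0.001 level corr frac (tool) [0.     0.0004 0.0011]
[ 0.01  0.1  -0.04]
```

Release, lift to the same viewpoint, and measure again.

Call:
play_rows([
  {"claw": 0, "linear": [0, 0, 0], "rotation": [0, 0, 0]},
  {"claw": 0, "linear": [0, 0, 0], "rotation": [0, 0, 0]},
  {"claw": 0, "linear": [0, 0, 0], "rotation": [0, 0, 0]},
  {"claw": 0, "linear": [0, 0, 0], "rotation": [0, 0, 0]},
  {"claw": 0, "linear": [0, 0, 0], "rotation": [0, 0, 0]},
  {"claw": 0, "linear": [0, 0, 0], "rotation": [0, 0, 0]},
  {"claw": 0, "linear": [0, 0, 0], "rotation": [0, 0, 0]},
  {"claw": 0, "linear": [0, 0, 0], "rotation": [0, 0, 0]},
  {"claw": 0, "linear": [0, 0, 0], "rotation": [0, 0, 0]},
  {"claw": 0, "linear": [0, 0, 0], "rotation": [0, 0, 0]},
])

```text
time: 18.62
position: [0.5284, 0.2601, 0.115]
tool_rot: [-1.228, 1.196, 1.227]
ft_force: [-0.3, -0.5, -0.8]
grip_width: 0.884
```

Call:
play_rows([
  {"claw": 0, "linear": [-0.3, 0, 0], "rotation": [0, 0, 0]},
  {"claw": 0, "linear": [-0.7, 0, 0], "rotation": [0, 0, 0]},
  {"claw": 0, "linear": [-0.9, 0, 0], "rotation": [0, 0, 0]},
  {"claw": 0, "linear": [-0.9, -0.7, 0], "rotation": [0, 0, 0]},
  {"claw": 0, "linear": [-0.4, -0.7, 0], "rotation": [0, 0, 0]},
  {"claw": 0, "linear": [0, -0.3, 0], "rotation": [0, 0, 0]},
  {"claw": 0, "linear": [0, 0, 0], "rotation": [0, 0, 0]},
  {"claw": 0, "linear": [0, 0, 0], "rotation": [0, 0, 0]},
])

```text
time: 19.28
position: [0.5705, 0.2609, 0.2]
tool_rot: [-1.228, 1.197, 1.228]
ft_force: [0.1, 0.3, 0.2]
grip_width: 0.995
```

```bash
python3 - <<'E'
from h import *
plan(.5271,.2594,.1105,91)
C=cam('wrist'); im=get_image('wrist'); cv2.imwrite('pics/f2.png',im)
g=cv2.cvtColor(im,cv2.COLOR_BGR2GRAY).astype(float)
p1,p2=proj(C,(.546,.2605,.1355)),proj(C,(.558,.2608,.1355)); print(p1,p2)
P=[]
for r in range(int(p1[1]),int(p2[1])):
    m=int(round((p1[0]+p2[0])/2)); x=np.arange(m-7,m+8); k=np.clip(g[r,x]-60,0,None); P.append(ray(C,((x*k).sum()/k.sum(),r),.1355)[:2])
P=np.array(P); s=np.polyfit(P[:,0],P[:,1],1); print('nose az',np.degrees(np.arctan(s[0])),'resid',np.std(P[:,1]-np.polyval(s,P[:,0])),len(P))
u,v=p1.astype(int); u-=80;v-=85; print(u,v)
A=cv2.resize(im[v:v+140,u:u+160],(640,560),interpolation=cv2.INTER_CUBIC)
cv2.imwrite('pics/f2c.png',A); t=get_image('side'); cv2.imwrite('pics/s2.png',t)
E
```

```text
t 19.28 pos [0.5705 0.2609 0.2   ] az 91.47 tilt [-0.0004 -0.    ] units [ 3.58  1.73 -0.02] F [0.1 0.3 0.2] grip 0.995
turn x frac 0.005 level corr frac (tool) [ 0.     -0.     -0.0003]
[314.42972362 222.58817672] [314.43551549 240.08441027]
nose az 1.7382363202467246 resid 0.0001283137665513211 18
234 137
```

View pics/f2c.png

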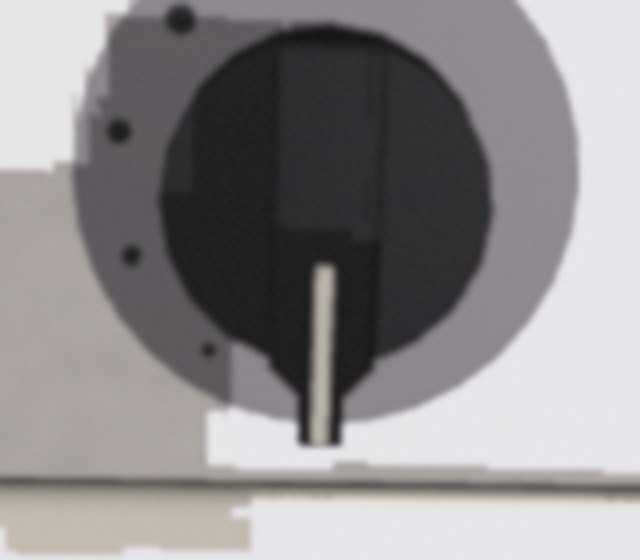

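```bash
python3 - <<'E'
from h import *
C=cam('wrist'); g=cv2.cvtColor(cv2.imread('pics/f2.png'),cv2.COLOR_BGR2GRAY).astype(float); u0,v0=234,137
for rows in(range(v0+69,v0+96),range(v0+69,v0+108)):
    P=[]
    for r in rows:
        x=np.arange(u0+76,u0+85); k=np.clip(g[r,x]-60,0,None); P.append(ray(C,((x*k).sum()/k.sum(),r),.1355)[:2])
    P=np.array(P); s=np.polyfit(P[:,0],P[:,1],1); print('nose az',np.degrees(np.arctan(s[0])).round(2),'resid',np.std(P[:,1]-np.polyval(s,P[:,0])).round(5),'tip y',P[-1].round(4))
a,b=ray(C,(u0,v0+482/4),.07),ray(C,(u0+160,v0+488/4),.07);e=b-a;print('seam',np.degrees(np.arctan2(e[1],e[0]))-90)
E
```

```text
nose az -0.32 resid 2e-05 tip y [0.5513 0.2601]
nose az -0.33 resid 3e-05 tip y [0.5596 0.2601]
seam 0.9581037124552267
```

The nose is within about 1.3° of off (-0.3° against +1.0°), which is near my measuring accuracy. The gripper is open and clear, so I hand in.

```bash
python3 -c "
from bench import *
print(close_job())"
```

```text
the job is handed in; nothing more can be done
None
```

The black knob is back on the spindle, turned to off and released, and the job was handed in at about 19.4 s on the robot's clock.

- **Fit:** I set it flat to flat and pressed it straight down. The balls resisted with up to about 12 N. At the end the height stopped changing while the force rose from 7 to 25 N. The knob's underside was then at about z = 0.0755, and my camera estimate of the seat was 0.075 to 0.077. I take this as fully home; I have no separate picture proving the snap.
- **Turn:** I turned it about 45° anticlockwise and let go. The first check showed it about 2.5° short. I regrasped and turned the tool 3°, but the nose followed by only about 1.2°.
- **Last check:** The nose read -0.3° and the off mark about +1.0°, so roughly 1.3° of error remains. That is close to what I can measure, so I left it.
- **Surroundings:** The gripper ended open, 85 mm above where it let go, reading near-zero force. I kept clear of the jar, mortar, beaker and other knobs, but took no final picture of them.

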